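# Present a worn punch over the levelled light plate

## Robot

A 6-joint arm with a two-finger parallel gripper is mounted at the origin on the work surface. World frame = base frame: x ahead of the robot, y to its left, z up, the work surface at z = 0. Lengths are in mm, angles in rad, forces in N, time in s.
With the tool pointing down it reaches from about 325 to 925 mm from the base axis. Payload 3.1 kg.
Tool frame: the origin (TCP) lies on the mounting face of the last link; the fingertips stand 173 mm ahead of it and the grasp point (between the pads) lies 155 mm ahead of it; z points along the fingers, y is the direction in which the jaws open and shut (so a half turn about z gives the same grasp; the last joint's range is limited). The gripper opens to 85 mm and grips with 20 to 120 N. Pads are 22 mm wide; open, the fingers measure 114 mm over their backs; the gripper's body (76 mm by 85 mm) begins 54 mm behind the grasp point. The pads swing forward as they close: fully open they stand 13 mm farther back than shut.
Start: joints at [-1.227, 0.217, 1.613, -0, 1.311, -0.112], TCP at [275.135, -561.197, 404.7] pointing down, gripper open.
Joint ranges: [-2.75, 2.75], [-0.78, 2.1], [0.31, 2.55], [-1.13, 4.27], [0.13, 2.63], [-2.58, 2.58]. Speed limits (rad/s): [2.79, 2.79, 3.14, 3.14, 3.14, 3.14].

## Interface

Orientations are given as a unit quaternion [x, y, z, w].
In Python, from station import env gives the robot as it stands.
- The arm moves only by the shell command python3 -m pendant 'ROWS' [OPENING] [FORCE]. ROWS is JSON, one flat list of numbers, 4 for each row, row after row: the shift along the world's x, y, z in mm, then the turn about the world's z in rad. In form: [x, y, z, roll, x, y, z, roll, ...]. A call has 1 to 8 rows; each row is the pose to reach, as a shift and turn from the pose commanded when the call began; what a row does not reach only later rows make up. A row lasts 1/10 s, in which the tool goes at most 50 mm and 8.59 degrees, less where a joint would pass 70% of its speed; a pose out of reach is approached as far as the arm can. A call with a gripper value outside its range is refused whole. OPENING is the opening, from 0 (shut) to 1 (fully open), set as the call begins (- or left out, the last holds). The fingers move at their own pace and stop on an object; FORCE is the grip in N (left out, the last holds). Time passes only in rows, so rows that repeat a pose let the fingers close. It gives the time, the measured TCP pose, the force and the opening at its end, in the units of the state.
- env.get_obs(): the state, without advancing time (a new reading comes with each control period).
- env.capture(name): name is "scene" or "top"; returns (picture, depth): 400x640x3 uint8, blue, green, red; 400x640 float32, mm along the optical axis (not along the pixel's ray), 0 where there is no reading.
- env.camera_model(name): a dict with "fx", "fy", "cx", "cy" (pixels), "dist" ([k1, k2, p1, p2, k3] as OpenCV has them; the pictures are not rectified), "world_to_cam" (4x4, takes a point from world to camera coordinates). Camera axes: x right, y up, looking along -z (the intrinsics and any distortion apply to the point x, -y, -z); pixel columns grow to the right and rows downward; lengths in mm; the calibration is good to about 2 mm. A picture is of the moment at which its call begins. camera_model takes no time and is no camera call.
- env.job_done(): hands the job in, once; it reports no verdict.
The state is a dict: "clock": time; "joint_pos": joint angles; "qd": joint speeds; "effort": joint torques, N m; "ee_pos": TCP position; "ee_rot": TCP orientation; "wrist_force": force on the tool from outside, world axes, zero at the start; "torque": the same for the moment, N m; "opening": opening from 0.0 (shut) to 1.0 (fully open).
Only numpy, scipy, OpenCV 4.12 (cv2) and the standard library are available. Lean on these libraries where they do the work, as an engineer would, in place of code of your own. Each camera call takes 0.05 s, during which the arm holds its last target.

## Task

Turn the black foot knob of the tilting light plate until the plate sits level, its top flush with the yellow post beside its front edge. Then draw the red-banded punch out of its leaning block, turn it until it lies level in the air, and hold it still with its thin tip over the middle of the lit plate, about 10 cm above it, so that the camera sees its outline. Finish while holding it there, the punch touching nothing but the gripper, with the other punch, the bin, the bottle and the brass ring left where they are.

Things in the scene. Friction and masses are not known exactly. Their poses are not given: they have to be found in the camera images.
- stand: fixed grey stand, base 215 x 200 x 12 mm. Origin on the table under the light plate's middle; x points from the knob to the hinge (roughly away from the robot), z up. The hinge runs along y, 70 mm in +x and 50 mm above the origin, between two 62 mm high cheeks. Yellow post, 14 x 12 mm, at x -63, y +84 mm: its top, 56 mm above the table, is flush with the level plate's top.
- plate_center (a point): centre of the top of the light plate (black rim, bright white panel, 140 mm in x by 150 mm in y, 12 mm thick). It tilts with the plate; z is the plate's normal and x points to the hinge. 56 mm above the table when level.
- stage (a joint): tilt of the light plate in rad: 0 level, negative with its front edge (on the knob's side) low, positive with it high. It always starts with the front low, by 0.06 to 0.13. It moves only with the foot knob: 0.05 rad per rad of knob.
- foot_knob (a joint): angle of the foot knob in rad, growing clockwise as seen from above; clockwise raises the plate's front edge. The plate is level at 0; range -3.3 to 1.3; starts at -2.6 to -1.2. Stiff (about 0.06 N m) and stays where it is left; it does not rise or sink as it turns.
- knob_top (a point): centre of the top of the foot knob, on its vertical axis, 102 mm above the table, 100 mm in front (-x) of the stand's origin. Black, round, fluted, 36 mm diameter (40 over the flutes), 24 mm high, white line on top. Below it the plate's aluminium lug, 24 mm wide, rides on a steel screw, always 12 mm or more under the knob.
- block: fixed blue holder on a dark foot plate 105 x 180 mm. Origin on the table under its middle; x roughly away from the robot, z up. The blue part, 60 x 170 x 55 mm, leans 30 degrees: sockets open along (-0.5, 0, 0.866) in block axes, mouths at (-27.5, +50 or -50, 74.6) mm, 15.5 mm wide, 50 deep; punches enter 45 mm. Highest edge 90 mm up. Which punch is in which socket varies.
- red_punch: worn punch with a red band, loose, about 0.28 kg, round, 120 mm long. Origin at the end of the thin tip, z along its axis to the head. z 0 to 14 mm: tip, 7 mm diameter; 14 to 45: shank, 14 mm; 45 to 120: dark body, 24 mm, red band at 98 to 114. Starts in a socket up to z 45, leaning 30 to 35 degrees, head towards the robot. Centre of mass about 79 mm from the tip.
- red_punch_tip (a point): end of the red-banded punch's thin tip (same point as its origin)
- red_punch_mid (a point): point on the red-banded punch's axis 80 mm from the tip, near its centre of mass, a good place to grip
- blue_punch: bystander: the same punch with a blue band, in the other socket, 100 mm from the first. Origin at its tip, z towards its head.
- pin_bin: bystander: grey open bin with brass pins, 90 x 130 x 45 mm, origin under its middle
- oil_bottle: bystander: small white oil bottle with orange cap, 44 mm diameter, 100 mm high, origin under its middle
- die_ring: bystander: flat brass ring, 50 mm diameter, 22 mm high, origin under its middle
There are look-alikes about, which are no part of the job. Leave any green look-alike of the red_punch alone.

How it is judged:
By the outcome, as a careful person would: the job done as asked, in the order asked, and still so for the second after the job is handed in, while the arm keeps its last pose, push and grip.
It also fails if it takes over 61 s, if anything falls off the work surface, if the arm or the gripper's body presses on something with over 40 N, if the wrist force passes 120 N, or if a joint passes its speed limit or range.

## Working session

There is one attempt and no reset: what is moved stays moved. The work goes in short steps, Python scripts to look and compute and a shell command to move; the robot and the scene stay as the last step left them, time stands still between calls to the robot, and variables do not carry over. Pictures are saved under pics/ and viewed, and the job is handed in when it is done.

```bash
ls; mkdir -p pics; cat > h.py <<'E'
import numpy as np, cv2
from station import env
def cam(n):
    m=env.camera_model(n);K=np.array([[m['fx'],0,m['cx']],[0,m['fy'],m['cy']],[0,0,1.]]);return K,np.array(m['dist'],float),np.array(m['world_to_cam'],float)
def snap(n,name):
    c=cam(n);im,d=env.capture(n);cv2.imwrite(f'pics/{name}.png',im);np.savez(f'pics/{name}.npz',im=im,d=d,K=c[0],D=c[1],T=c[2])
def load(name): return np.load(f'pics/{name}.npz')
def ray(s,u,v):
    p=cv2.undistortPoints(np.array([[[u,v]]],float),s['K'],s['D'])[0,0]
    R=s['T'][:3,:3];t=s['T'][:3,3];return -R.T@t, R.T@np.array([p[0],-p[1],-1.])
def dpt(s,u,v,r=1):
    w=s['d'][v-r:v+r+1,u-r:u+r+1];w=w[w>0];o,d=ray(s,u,v);return o+d*np.median(w)
def onz(s,u,v,z):
    o,d=ray(s,u,v);return o+d*(z-o[2])/d[2]
def proj(s,P):
    P=np.atleast_2d(P);c=P@s['T'][:3,:3].T+s['T'][:3,3];c=c*[1,-1,-1]
    return cv2.projectPoints(c,np.zeros(3),np.zeros(3),s['K'],s['D'])[0][:,0]
def tri(obs):
    A=np.zeros((3,3));b=np.zeros(3)
    for s,u,v in obs:
        o,d=ray(s,u,v);d=d/np.linalg.norm(d);M=np.eye(3)-np.outer(d,d);A+=M;b+=M@o
    return np.linalg.solve(A,b)
def cloud(s):
    v,u=np.mgrid[0:400,0:640];p=cv2.undistortPoints(np.stack([u,v],-1).reshape(-1,1,2).astype(float),s['K'],s['D'])[:,0]
    c=np.c_[p[:,0],-p[:,1],-np.ones(len(p))]*s['d'].reshape(-1,1)
    return ((c-s['T'][:3,3])@s['T'][:3,:3]).reshape(400,640,3)
def crop(name,x0,y0,x1,y1,k,out):
    im=cv2.imread(f'pics/{name}.png')[y0:y1,x0:x1];cv2.imwrite(f'pics/{out}.png',cv2.resize(im,None,fx=k,fy=k,interpolation=cv2.INTER_CUBIC))
E
python3 - <<'E'
from h import *
np.set_printoptions(precision=3,suppress=True)
print(env.get_obs())
for n in('scene','top'):
    snap(n,n+'0'); s=load(n+'0'); print(n,s['K'],s['D'],-s['T'][:3,:3].T@s['T'][:3,3],s['T'][:3,:3])
print(env.get_obs()['clock'])
E
```

```text
pics
{'clock': 0.0, 'joint_pos': array([-1.227,  0.218,  1.615,  0.   ,  1.311, -0.112]), 'qd': array([ 0.   , -0.002,  0.   ,  0.001,  0.   ,  0.001]), 'effort': array([ -0.   , -39.685, -30.385,  -0.   ,   0.01 ,   0.   ]), 'ee_pos': array([ 274.981, -560.81 ,  403.379]), 'ee_rot': array([ 0.974,  0.226, -0.   , -0.001]), 'wrist_force': array([ 0.583, -0.322,  0.32 ]), 'torque': array([ 0.034,  0.029, -0.041]), 'opening': 0.9984608358431895}
scene [[379.399   0.    324.134]
 [  0.    379.399 200.966]
 [  0.      0.      1.   ]] [-0.019  0.     0.     0.     0.   ] [1179.398  122.126  873.194] [[-0.194  0.981  0.008]
 [-0.777 -0.159  0.61 ]
 [ 0.599  0.112  0.793]]
top [[410.829   0.    326.63 ]
 [  0.    410.829 198.191]
 [  0.      0.      1.   ]] [-0.028  0.     0.     0.     0.   ] [429.418  18.286 951.91 ] [[ 0.126 -0.992 -0.003]
 [ 0.967  0.122  0.225]
 [-0.223 -0.031  0.974]]
0.1
```

View pics/scene0.png

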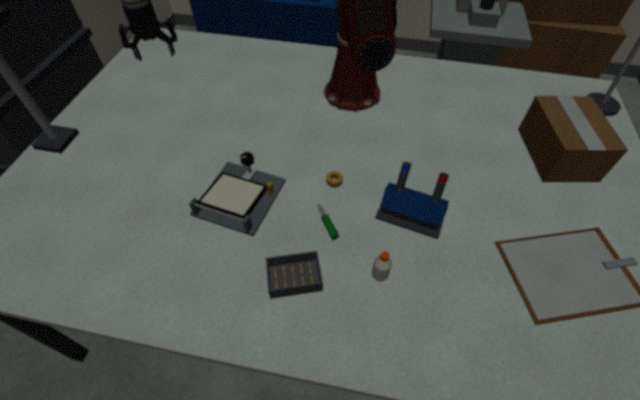

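View pics/top0.png

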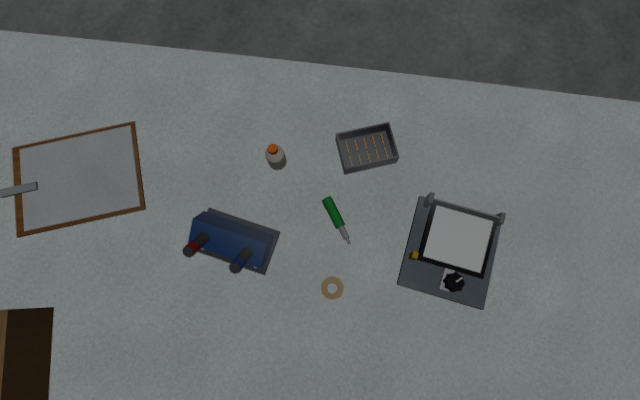

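Scene view: red-banded punch in the block's socket with its band at (443,180), blue one at (405,168), green look-alike loose on the table at (330,225), knob at (247,158). Top view: red band (191,247), blue punch (240,260), knob (454,282), light plate (457,238), yellow post (414,256). The red-banded one in the blue block is the target; here are close crops to check it.

```bash
python3 - <<'E'
from h import *
crop('top0',165,195,295,285,6,'c1'); crop('top0',390,180,520,320,4,'c2')
crop('scene0',370,150,460,245,6,'c3'); crop('scene0',180,140,300,240,6,'c4')
E
```

```text
(no output)
```

View pics/c1.png

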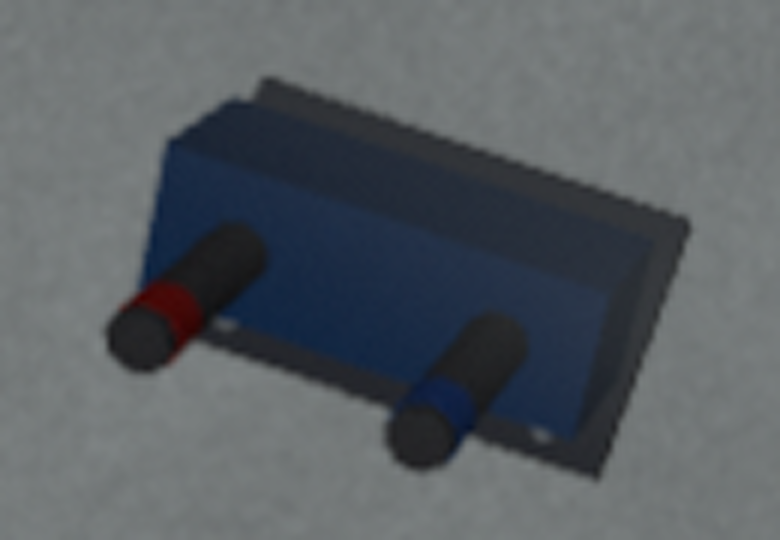

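View pics/c2.png

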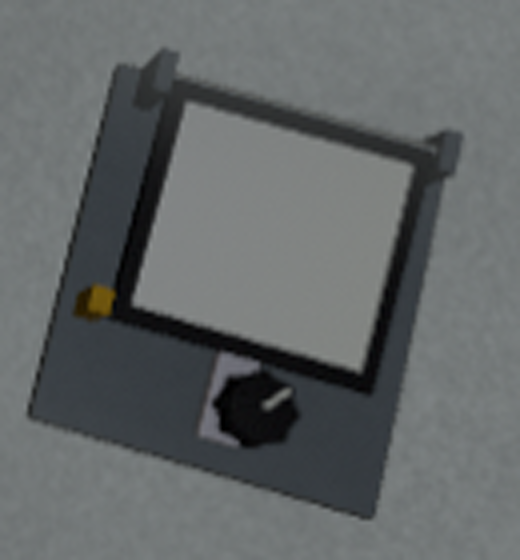

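View pics/c3.png

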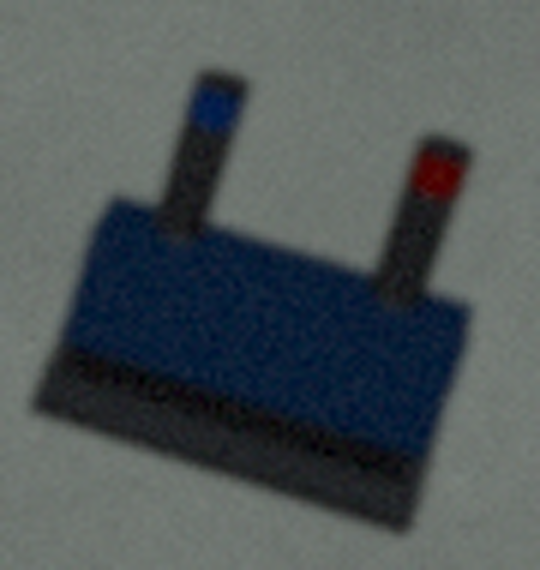

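View pics/c4.png

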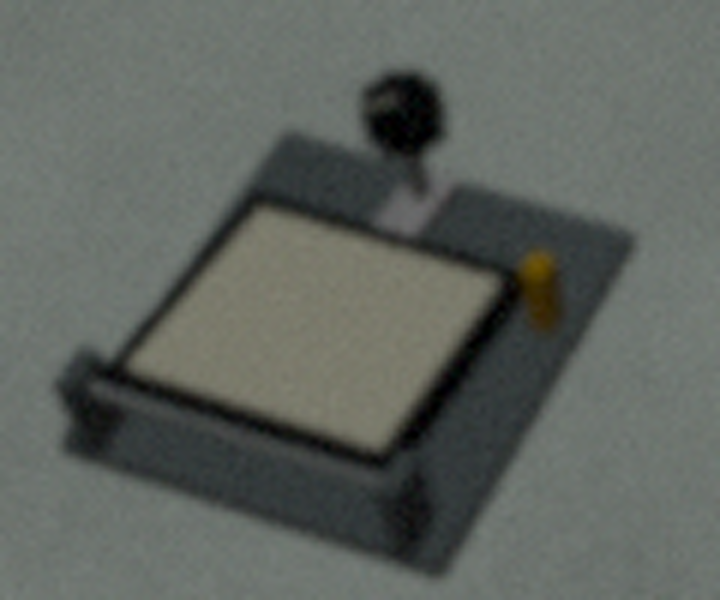

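```bash
cat > m1.py <<'E'
from h import *
np.set_printoptions(precision=1,suppress=True)
t=load('top0');s=load('scene0')
f=lambda x,y,k,a,b:(a+x/k,b+y/k)
C2=lambda x,y:(t,*f(x,y,4,390,180)); C4=lambda x,y:(s,*f(x,y,6,180,140))
C1=lambda x,y:(t,*f(x,y,6,165,195)); C3=lambda x,y:(s,*f(x,y,6,370,150))
print('knob',tri([C2(256,407),C4(401,100)]), 'depth',dpt(t,454,283,2))
print('base',[onz(*C2(*p),12) for p in[(30,416),(372,520),(118,65)]],[onz(*C4(*p),12) for p in[(290,130),(635,237),(440,578)]])
print('post',tri([C2(100,297),C4(539,262)]))
for n,a in(('lf',[C2(132,307),C4(503,280)]),('rf',[C2(363,375),C4(258,208)]),('lb',[C2(184,102),C4(380,453)]),('rb',[C2(413,165),C4(127,365)])): print('panel',n,tri(a))
cl=cloud(t); 
m=np.zeros((400,640),np.uint8);cv2.fillPoly(m,[np.array([[426,252],[477,266],[490,223],[439,210]])],1)
P=cl[(m>0)&(t['d']>0)];c=P.mean(0);n=np.linalg.svd(P-c)[2][2];n*=np.sign(n[2]);print('plane',c,n.round(4),np.degrees(np.arccos(n[2])))
print('red head end',tri([C1(143,337),C3(444,146)]), 'blue head',tri([C1(422,437),C3(222,83)]))
print('red body base',tri([C1(240,249),C3(400,290)]),'blue',tri([C1(497,340),C3(180,225)]))
print('foot corners',[onz(*C1(*p),8) for p in[(265,80),(690,222),(600,477)]])
print('top back edge',onz(*C1(170,142),89),onz(*C1(607,292),89))
print('others: ring',onz(t,332,288,22),'green',onz(t,335,215,10),'bin',onz(t,367,147,45),'bottle',onz(t,272,150,100))
print('head depth red',dpt(t,188,251,1),'blue',dpt(t,235,267,1))
E
python3 m1.py
```

```text
knob [ 483.  -233.1   99.4] depth [ 480.5 -233.5  101.9]
base [array([ 468. , -134.1,   12. ]), array([ 434.9, -327.9,   12. ]), array([ 676.1, -167.7,   12. ])] [array([ 436.5, -321.5,   12. ]), array([ 471.6, -127.8,   12. ]), array([ 682.8, -161.9,   12. ])]
post [ 533.5 -156.6   58.2]
panel lf [ 532.3 -177.6   38.9]
panel rf [ 511.2 -307.8   37.6]
panel lb [ 648.7 -196.4   51.7]
panel rb [ 627.6 -323.4   56.1]
plane [ 583.1 -252.7   48.2] [-0.1  0.   1. ] 7.063267792113453
red head end [474.1 304.9 135.8] blue head [453.7 207.7 133.5]
red body base [512.3 297.9  80.1] blue [492.2 200.5  78.2]
foot corners [array([586.1, 319.6,   8. ]), array([551.8, 145.6,   8. ]), array([451.5, 164.8,   8. ])]
top back edge [546.2 323.3  89. ] [513.1 159.9  89. ]
others: ring [440.9  10.7  22. ] green [607.1  24.1  10. ] bin [770.  -30.6  45. ] bottle [716.5 178.  100. ]
head depth red [474.3 304.2 136.7] blue [455.3 205.2 138.9]
```

Every measurement agrees with the text. The knob is at (482,-233) with its top at 100–102. Plate tilt is -0.123 rad, so the knob is near -2.46. Stand yaw is about -0.166. The red punch's head is at (474,304,136). Next: move over the knob, turning counter-clockwise on the way for range.

```bash
python3 -m pendant '[50,80,0,0.15,100,160,0,0.3,150,240,0,0.45,207,328,-20,0.6,207,328,-40,0.75,207,328,-60,0.9,207,328,-70,1.05,207,328,-70,1.2]' 1 40; python3 - <<'E'
from h import *
print(env.get_obs()['joint_pos'],env.get_obs()['qd'])
E
```

```text
clock: 0.9
ee_pos: [482.7, -231.4, 334.1]
ee_rot: [0.674, 0.739, 0.0, 0.0]
wrist_force: [0.6, -0.0, 0.4]
opening: 1.002
[-5.78183001e-01  9.96392524e-02  1.88695718e+00 -1.24087998e-05
  1.15443091e+00 -6.69395849e-01] [ 0.85951439  0.32220272  0.07114726 -0.00147089 -0.39809743 -0.62986171]
```

```bash
python3 -m pendant '[0,0,-20,0.15,0,0,-40,0.3,0,0,-50,0.45,0,0,-62,0.6,0,0,-82,0.6,0,0,-82,0.6]' 1 40; python3 - <<'E'
from h import *
o=env.get_obs();print(o['joint_pos'],o['ee_pos']); snap('top','top1');snap('scene','scene1')
crop('top1',390,180,520,320,4,'c5'); crop('scene1',180,100,300,220,5,'c6')
E
```

```text
clock: 1.5
ee_pos: [480.5, -232.2, 249.5]
ee_rot: [0.429, 0.903, 0.0, -0.004]
wrist_force: [0.5, -0.3, -0.6]
opening: 1.005
[-5.81719945e-01  2.16635815e-01  1.93578297e+00 -4.55735378e-05
  9.96441560e-01 -1.26656588e+00] [ 480.45457521 -232.18680358  249.48646018]
```

View pics/c5.png

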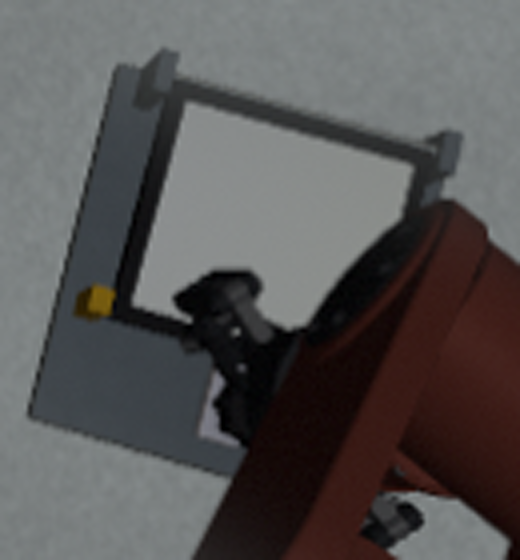

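View pics/c6.png

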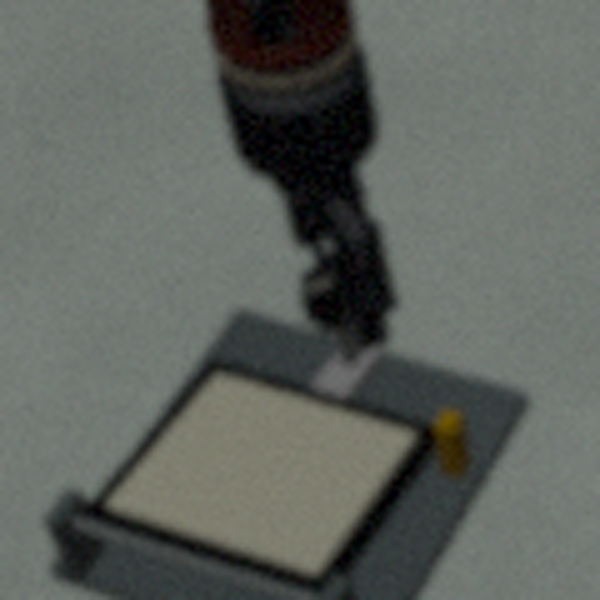

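The fingers straddle the knob, one on each side (about (230,300) and (400,520) in the crop), clear of the plate. Now I'll close on it.

```bash
python3 -m pendant '[1,-1,2,0,1,-1,2,0,1,-1,2,0,1,-1,2,0,1,-1,2,0,1,-1,2,0]' 0 40
```

```text
clock: 2.2
ee_pos: [483.2, -234.8, 255.9]
ee_rot: [0.428, 0.904, -0.001, 0.0]
wrist_force: [-3.2, -1.4, 5.5]
opening: 0.405
```

```bash
python3 -m pendant '[0,0,0,-0.15,0,0,0,-0.3,0,0,0,-0.45,0,0,0,-0.6,0,0,0,-0.75,0,0,0,-0.9,0,0,0,-1.05,0,0,0,-1.2]'; python3 -m pendant '[0,0,0,-0.15,0,0,0,-0.3,0,0,0,-0.45,0,0,0,-0.6,0,0,0,-0.75,0,0,0,-0.9,0,0,0,-1.05,0,0,0,-1.15]';  python3 -m pendant '[0,0,0,0,0,0,0,0,0,0,0,0]'
cat > tilt.py <<'E'
import sys
from h import *
np.set_printoptions(precision=4,suppress=True)
n=sys.argv[1]
o=env.get_obs();print(o['joint_pos'],o['ee_pos']); snap('top','top'+n);snap('scene','scene'+n)
crop('top'+n,390,180,520,320,4,'a'+n); crop('scene'+n,180,130,300,250,5,'b'+n)
for c in('top','scene'):
    s=load(c+n);cl=cloud(s);yaw=-.166;O=np.array([580.5,-250.,0]);R=np.array([[np.cos(yaw),-np.sin(yaw),0],[np.sin(yaw),np.cos(yaw),0],[0,0,1]])
    L=(cl-O)@R
    k=(s['d']>0)&(abs(L[...,0])<50)&(abs(L[...,1])<60)&(L[...,2]>35)&(L[...,2]<68)
    P=L[k]
    for _ in range(5):
        A=np.c_[P[:,:2],np.ones(len(P))];co=np.linalg.lstsq(A,P[:,2],rcond=None)[0];r=P[:,2]-A@co;P=P[abs(r)<2.5*r.std()+.1]
    print(c,len(P),'slope x,y,z0',co)
E
python3 tilt.py 2
```

```text
clock: 3.0
ee_pos: [482.9, -234.8, 256.0]
ee_rot: [0.865, 0.501, -0.001, 0.0]
wrist_force: [-4.2, -1.1, 7.5]
opening: 0.404
clock: 3.8
ee_pos: [482.7, -234.4, 255.9]
ee_rot: [0.999, -0.049, -0.001, 0.0]
wrist_force: [-5.3, 0.4, 9.2]
opening: 0.398
clock: 4.1
ee_pos: [482.7, -234.5, 255.9]
ee_rot: [0.999, -0.047, -0.001, -0.0]
wrist_force: [-4.4, 0.7, 9.4]
opening: 0.402
[-0.5827  0.2111  1.9278 -0.0013  1.0046  1.0829] [ 482.6878 -234.4689  255.929 ]
top 2149 slope x,y,z0 [ 0.004   0.001  56.1437]
scene 1188 slope x,y,z0 [ 0.0049  0.0025 57.2324]
```

```bash
python3 - <<'E'
from h import *
np.set_printoptions(precision=4,suppress=True)
yaw=-.166;O=np.array([580.5,-250.,0]);R=np.array([[np.cos(yaw),-np.sin(yaw),0],[np.sin(yaw),np.cos(yaw),0],[0,0,1]])
def fit(P):
    for _ in range(8):
        A=np.c_[P[:,:2],np.ones(len(P))];co=np.linalg.lstsq(A,P[:,2],rcond=None)[0];r=P[:,2]-A@co;P=P[abs(r)<2.5*r.std()+.1]
    return co,len(P),r.std()
for n in('top0','scene0','top2','scene2'):
    s=load(n);L=(cloud(s)-O)@R;ok=s['d']>0;X,Y,Z=L[...,0],L[...,1],L[...,2]
    print(n,'plate',fit(L[ok&(abs(X)<50)&(abs(Y)<60)&(Z>35)&(Z<68)]),'table',fit(L[ok&(abs(X)<200)&(abs(Y)<250)&(abs(Z)<6)]))
    k=ok&(abs(X+63)<5)&(abs(Y-84)<5)&(Z>45);print('  post z',np.median(Z[k]) if k.any() else None,k.sum())
E
```

```text
top0 plate (array([ 0.1242, -0.0007, 47.8399]), 2433, np.float64(1.543931480422738)) table (array([ 0.0014, -0.0001, -0.2485]), 26923, np.float64(1.6260092876658512))
  post z 55.92302649136785 22
scene0 plate (array([ 0.1188,  0.0016, 49.2733]), 1096, np.float64(1.2952078260300732)) table (array([0.0019, 0.0033, 0.4249]), 14184, np.float64(1.6337273017431313))
  post z 57.18668932704648 11
top2 plate (array([ 0.004 ,  0.001 , 56.1437]), 2149, np.float64(1.4668241116069072)) table (array([ 0.0013, -0.0001, -0.2627]), 19738, np.float64(1.6459093533943985))
  post z 54.733784110512666 22
scene2 plate (array([ 0.0049,  0.0025, 57.2324]), 1188, np.float64(1.3934062472648918)) table (array([0.0018, 0.0032, 0.4353]), 14070, np.float64(1.662538650261929))
  post z 56.59191517935537 14
```

View pics/b2.png

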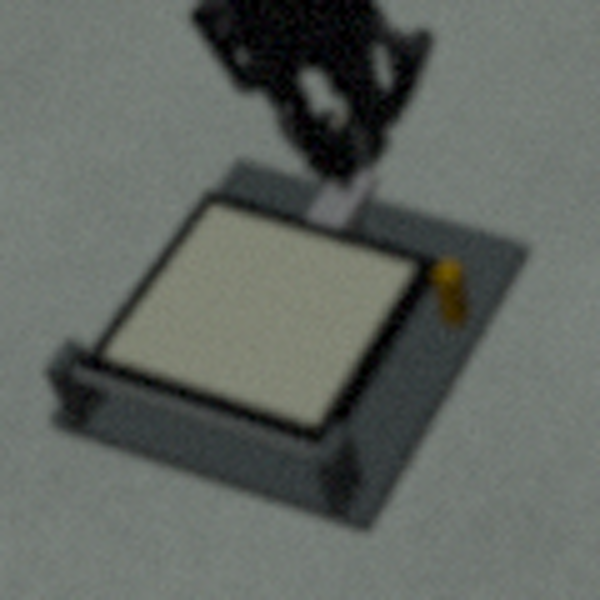

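The plate is now nearly flush with the post. The fitted slope, less the table bias, leaves about 0.003 rad, which is about 0.06 rad of knob.

```bash
python3 -m pendant '[0,0,0,-0.06,0,0,0,-0.06,0,0,0,-0.06]';  python3 -m pendant '[0,0,0,0,0,0,0,0,0,0,0,0,0,0,0,0]' 1; python3 -m pendant '[0,0,30,0,0,0,80,0,0,40,130,0,-10,80,130,0,-10,120,130,0,-10,170,130,0]';python3 tilt.py 3
```

```text
clock: 4.5
ee_pos: [482.7, -234.5, 255.9]
ee_rot: [0.997, -0.077, -0.001, -0.0]
wrist_force: [-5.9, -0.2, 8.8]
opening: 0.405
clock: 4.9
ee_pos: [483.1, -234.2, 254.5]
ee_rot: [0.997, -0.077, 0.0, -0.0]
wrist_force: [-0.3, 0.3, 0.6]
opening: 1.001
clock: 5.5
ee_pos: [473.0, -63.4, 386.0]
ee_rot: [0.997, -0.078, 0.002, 0.0]
wrist_force: [1.6, 0.2, -0.7]
opening: 0.997
[-0.2804 -0.0883  1.9719 -0.0001  1.2548  1.4465] [473.007  -63.3666 385.9505]
top 1360 slope x,y,z0 [-0.0052 -0.0004 56.6251]
scene 1203 slope x,y,z0 [ 0.0019  0.0012 57.465 ]
```

View pics/a3.png

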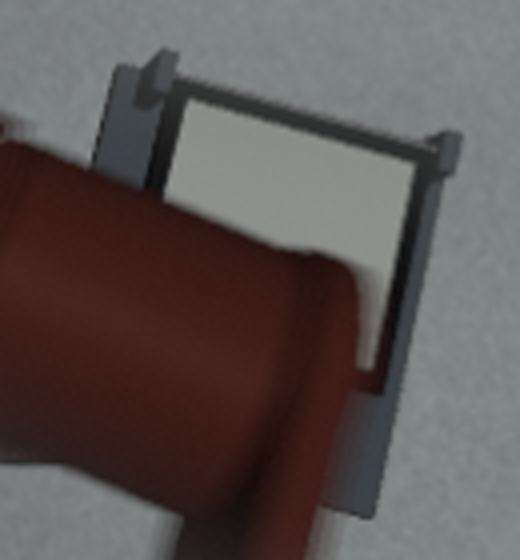

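View pics/b3.png

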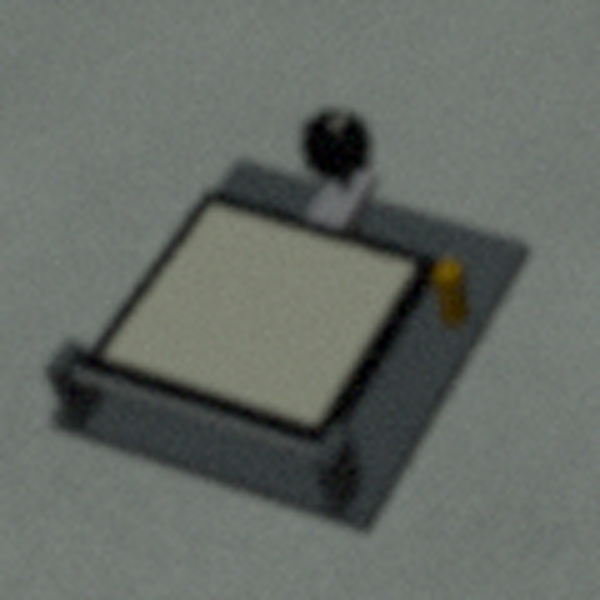

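Scene slope equals the table bias and the knob's white line points at the robot along the stand's axis, so the plate reads as level. The top view is blocked by the arm, so I'll repeat it once clear. Going over the red punch now, with yaw matched to the block.

```bash
python3 -m pendant '[0,45,0,-0.04,0,95,0,-0.04,5,145,0,-0.04,10,195,0,-0.04,15,245,0,-0.04,20,295,0,-0.04,22,335,0,-0.04,22,365,0,-0.04]' 1 40; python3 -m pendant '[0,0,0,0,0,0,0,0]' ; python3 tilt.py 4; python3 - <<'E'
from h import *
crop('top4',150,170,300,300,5,'c7');crop('scene4',350,80,480,240,4,'c8')
E
```

```text
clock: 6.4
ee_pos: [495.4, 302.9, 384.4]
ee_rot: [0.995, -0.096, 0.0, -0.0]
wrist_force: [0.7, 0.0, 0.4]
opening: 0.996
clock: 6.6
ee_pos: [495.3, 300.8, 384.2]
ee_rot: [0.995, -0.096, -0.0, 0.001]
wrist_force: [-0.1, -0.7, -0.5]
opening: 1.0
[ 0.4248  0.1396  1.7424 -0.0008  1.2606  2.1889] [495.2588 300.7706 384.1647]
top 2412 slope x,y,z0 [ 0.0014 -0.0026 56.3987]
scene 1202 slope x,y,z0 [ 0.0022 -0.0002 57.5745]
```

View pics/c7.png

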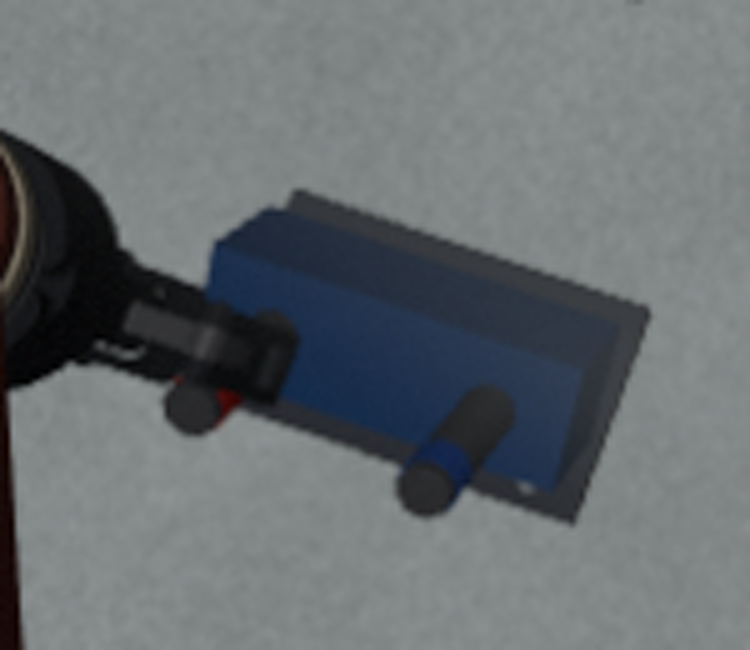

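View pics/c8.png

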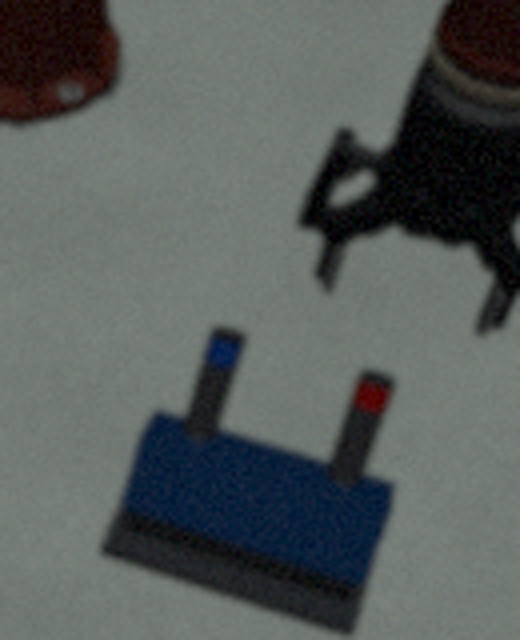

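View pics/a4.png

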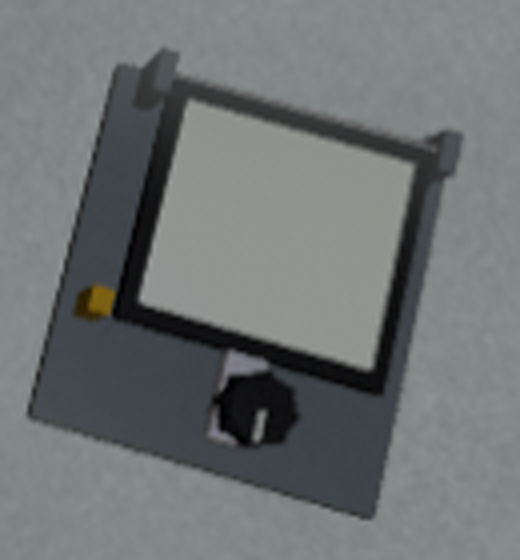

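Top view, unblocked: the plate slope is 0.0014 against a table bias of 0.0013. The knob line at (454,286) lies along the stand's axis, so the plate is level. The open fingers straddle the red punch (crop (190,400)) and the blue one is clear. Descending.

```bash
python3 -m pendant '[0,0,-40,0,0,0,-80,0,0,0,-110,0,0,0,-129,0,0,0,-129,0]' 1 40; python3 - <<'E'
from h import *
o=env.get_obs();print(o['ee_pos']);snap('scene','scene5');snap('top','top5');crop('scene5',350,80,480,240,4,'c9');crop('top5',150,170,300,300,5,'c10')
E
```

```text
clock: 7.2
ee_pos: [493.6, 298.3, 252.0]
ee_rot: [0.995, -0.098, -0.003, 0.002]
wrist_force: [-0.9, 0.1, -0.8]
opening: 1.002
[493.61596618 298.3367995  251.97325594]
```

View pics/c9.png

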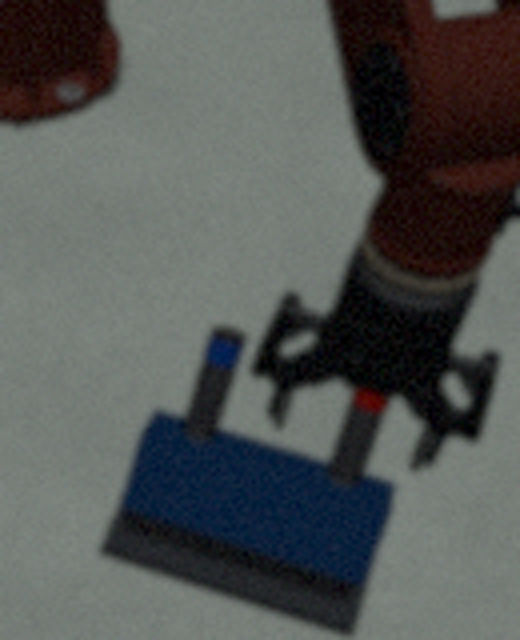

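View pics/c10.png

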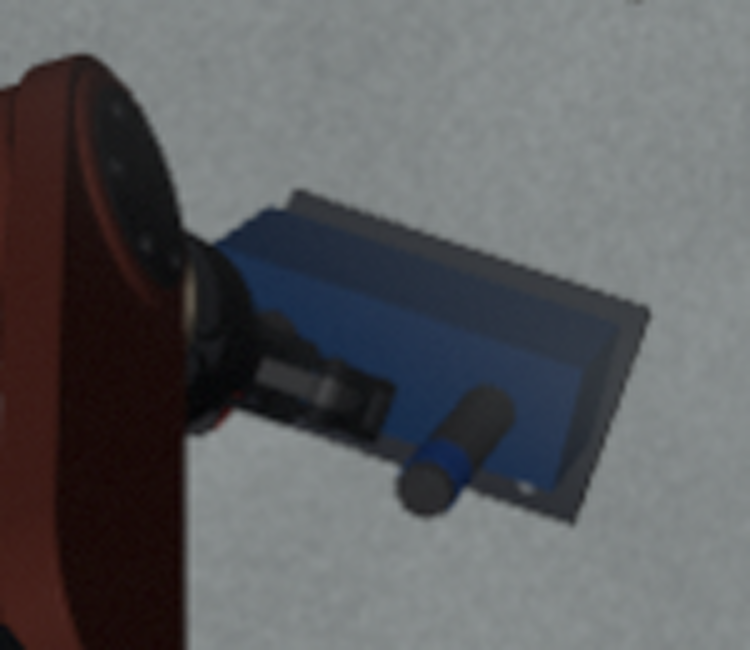

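The fingers are either side of the red punch and clear of the blue one. Closing.

```bash
python3 -m pendant '[1,1,2,0,1,1,2,0,1,1,2,0,1,1,2,0,1,1,2,0,1,1,2,0]' 0 40;python3 - <<'E'
from h import *
o=env.get_obs();print(o['ee_pos'],o['torque']);snap('scene','scene6');crop('scene6',350,80,480,240,4,'c11')
E
```

```text
clock: 7.9
ee_pos: [496.3, 301.9, 258.6]
ee_rot: [0.995, -0.097, 0.0, -0.0]
wrist_force: [-1.2, -0.5, 5.2]
opening: 0.271
[496.32376279 301.85987686 258.58156462] [-0.24121856  0.12103387  0.00764984]
```

View pics/c11.png

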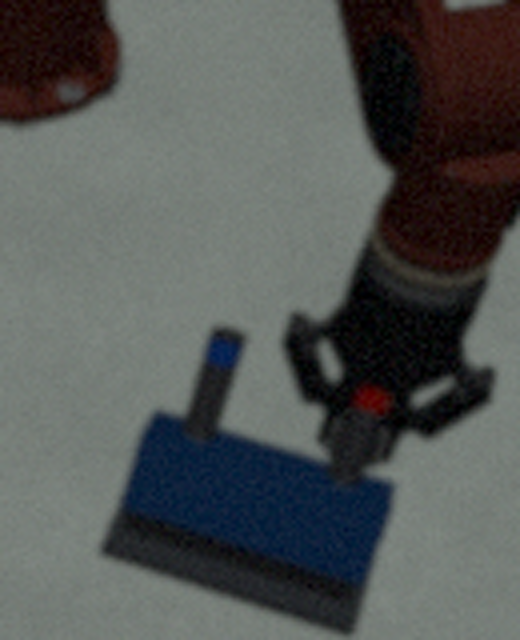

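```bash
python3 -m pendant '[-5,1,9,0,-10.5,2,17.5,0,-15.5,3,26,0,-21,4,34.5,0,-26,5,43,0,-31,6,52,0,-36,7,61,0,-40,8,70,0]';python3 - <<'E'
from h import *
o=env.get_obs();print(o['ee_pos'],o['torque']);snap('scene','scene7');crop('scene7',350,80,480,240,4,'c12')
E
```

```text
clock: 8.75
ee_pos: [455.4, 309.8, 328.4]
ee_rot: [0.995, -0.097, -0.0, 0.0]
wrist_force: [0.2, 0.4, -3.0]
opening: 0.267
[455.40744461 309.78702533 328.3888978 ] [-0.02966874 -0.01861865 -0.02832288]
```

View pics/c12.png

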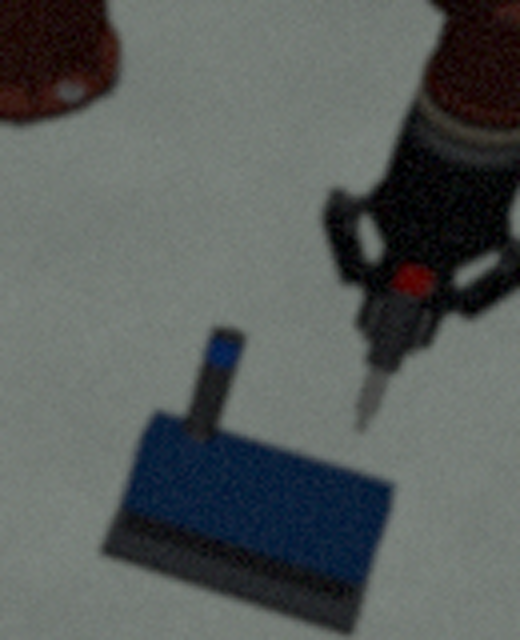

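The punch is out (weight 3 N) and the blue one hasn't moved. My rows can only yaw the tool, so I'll level the punch by pivoting it in the pads, lowering its tip onto the fixed block's top back edge. First I'll measure the tip.

```bash
python3 - <<'E'
from h import *
snap('top','top7');crop('top7',150,170,300,300,5,'c13');crop('scene7',420,130,490,200,8,'c14')
E
```

```text
(no output)
```

View pics/c13.png

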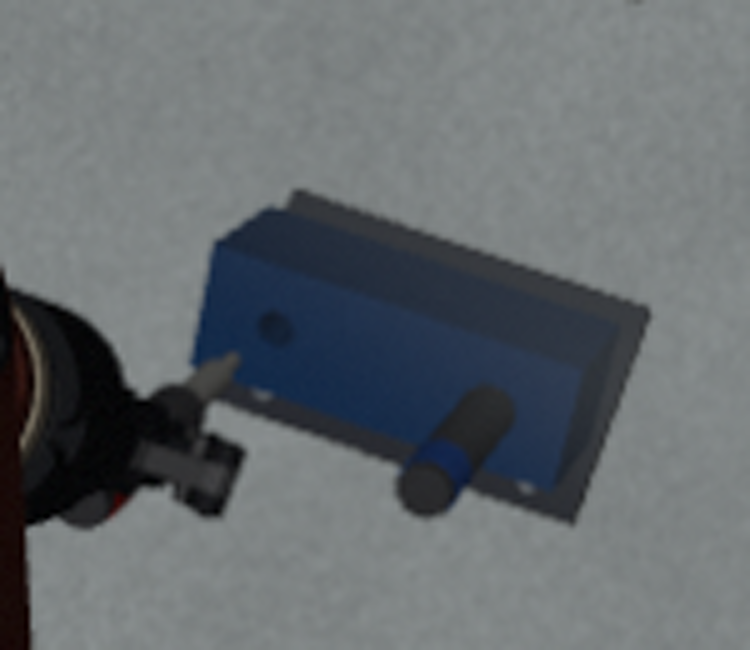

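View pics/c14.png

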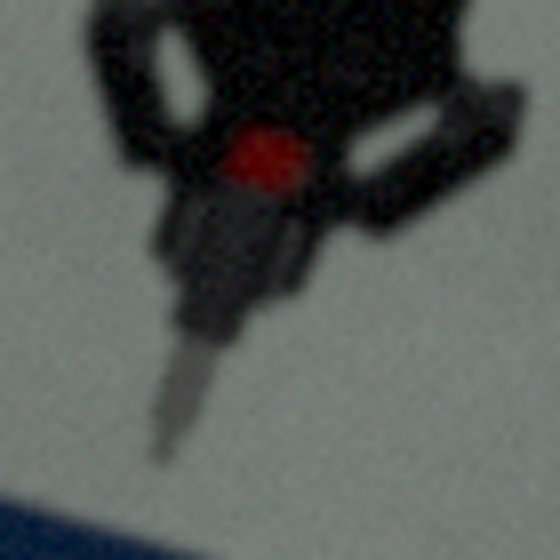

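```bash
python3 - <<'E'
from h import *
np.set_printoptions(precision=1,suppress=True)
t=load('top7');s=load('scene7');o=env.get_obs();print(o['ee_pos'])
a=tri([(t,197.2,240.8),(s,440.1,187.9)]);b=tri([(t,186.5,250.5),(s,446,171.9)]);print('tip',a,'step45',b,'len',np.linalg.norm(a-b))
d=(b-a)/np.linalg.norm(b-a);print(d,np.degrees(np.arcsin(d[2])),'mid',a+80*d)
f=lambda x,y:(150+x/5,170+y/5)
print('mouth',onz(t,*f(276,328),74.6),'edge',onz(t,*f(215,243),89.6),onz(t,*f(585,370),89.6),dpt(t,int(f(330,280)[0]),int(f(330,280)[1])))
e=tri([(t,*f(215,243)),(load('scene4'),350+392/4,80+485/4)]);print('edge L corner tri',e)
e=tri([(t,*f(585,370)),(load('scene4'),350+155/4,80+413/4)]);print('edge R corner tri',e)
E
```

```text
[456.1 310.2 329.7]
tip [498.8 301.5 108.8] step45 [474.2 306.9 145.7] len 44.66520108884211
[-0.6  0.1  0.8] 55.72148102628411 mid [454.8 311.1 174.9]
mouth [515.  295.6  74.6] edge [546.2 323.8  89.6] [512.6 157.9  89.6] [537.2 273.   85.7]
edge L corner tri [543.  319.6 112.1]
edge R corner tri [510.2 162.5 108. ]
```

Tip at (499,301,109), elevation 55.7°, grip point 155 mm below the TCP and 80 mm from the tip, all consistent. The block's back edge is at about (540.5,292.5,90). I'll swing the punch over that edge and start the pivot arc.

```bash
python3 -m pendant '[25,-5,0,0,52,-10,0,0,52,-10,0,0,52,-10,-21,0,49,-9.6,-24,0,44,-8.6,-29,0,39,-7.7,-33,0,39,-7.7,-33,0]';python3 - <<'E'
from h import *
o=env.get_obs();print(o['ee_pos'],o['torque']);snap('scene','scene8');crop('scene8',400,100,490,200,6,'c15');snap('top','top8');crop('top8',150,170,300,300,5,'c16')
E
```

```text
clock: 9.65
ee_pos: [495.1, 302.1, 295.5]
ee_rot: [0.995, -0.097, 0.001, -0.0]
wrist_force: [4.1, -1.4, -0.5]
opening: 0.267
[495.08965436 302.08824353 295.50442036] [-0.42488176 -0.84884337 -0.06782004]
```

View pics/c15.png

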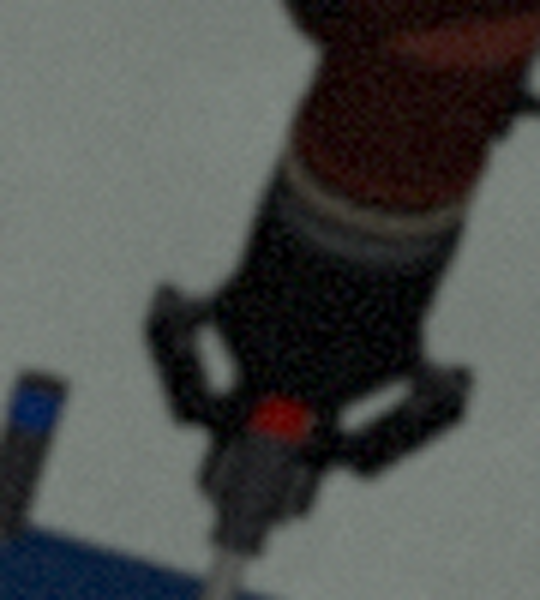

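View pics/c16.png

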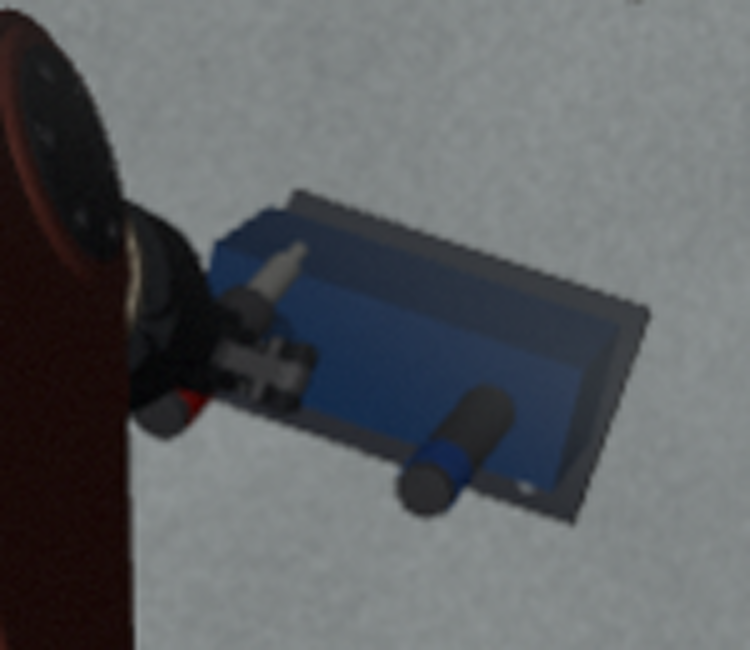

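```bash
python3 -m pendant '[-6.7,1.3,-7,0,-11.6,2.3,-14,0,-16.3,3.2,-22.5,0,-16.3,3.2,-22.5,0]';python3 - <<'E'
from h import *
o=env.get_obs();print(o['ee_pos'],o['torque']);snap('scene','scene9');crop('scene9',400,130,490,220,6,'c15b');snap('top','top9');crop('top9',150,170,300,300,5,'c16b')
E
```

```text
clock: 10.15
ee_pos: [476.6, 305.6, 270.1]
ee_rot: [0.995, -0.097, -0.003, 0.0]
wrist_force: [-2.4, 2.9, 2.3]
opening: 0.268
[476.57642128 305.60985302 270.1259226 ] [0.3231747  0.02401058 0.10211655]
```

View pics/c15b.png

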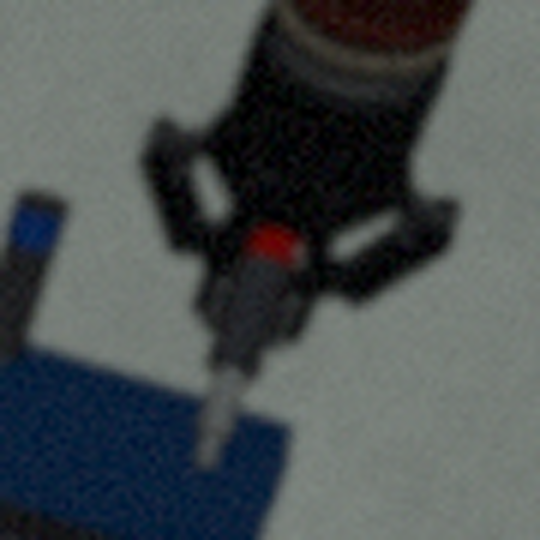

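View pics/c16b.png

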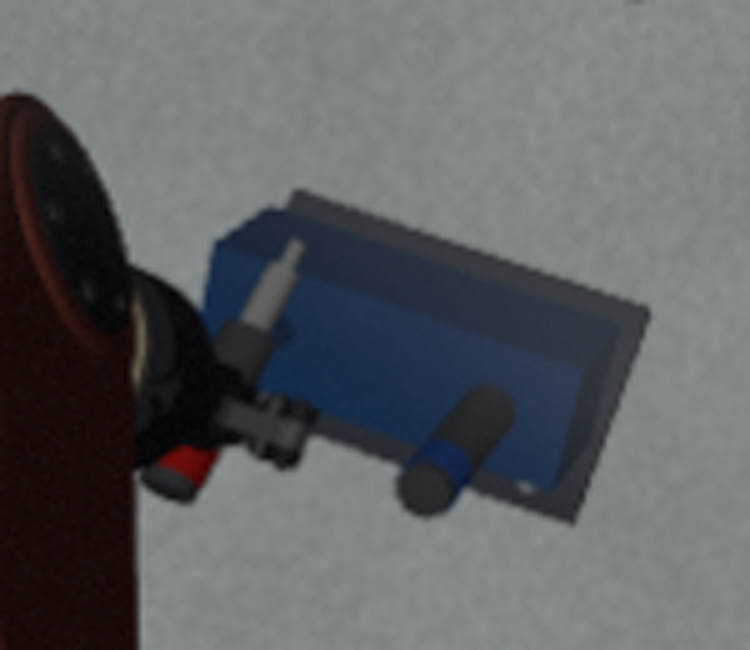

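It pivots cleanly on the edge, with the tip at about (209,218) in the top view. Continuing to near level.

```bash
python3 -m pendant '[-4.6,0.9,-13.8,0,-6,1.2,-22,0,-6,1.2,-22,0,-6,1.2,-22,0]';python3 - <<'E'
from h import *
o=env.get_obs();print(o['ee_pos'],o['torque']);snap('scene','scene10');crop('scene10',400,130,490,220,6,'c15c');snap('top','top10');crop('top10',150,170,300,300,5,'c16c')
E
```

```text
clock: 10.65
ee_pos: [471.2, 306.0, 248.7]
ee_rot: [0.995, -0.097, -0.003, 0.001]
wrist_force: [-5.9, -0.3, 0.4]
opening: 0.266
[471.24701326 305.96217201 248.68146574] [ 0.0513156   0.69144037 -0.04636425]
```

View pics/c15c.png

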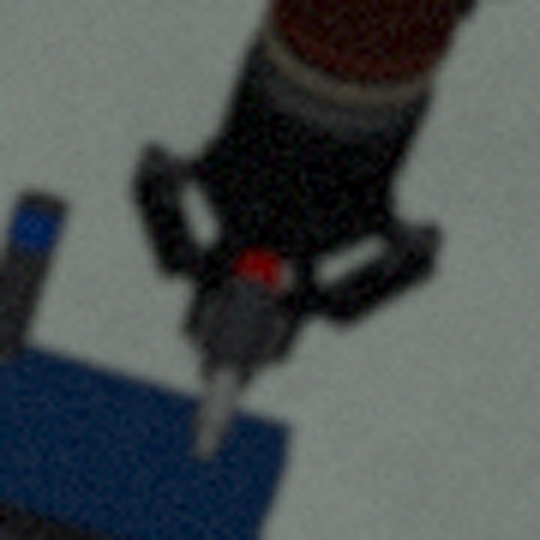

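View pics/c16c.png

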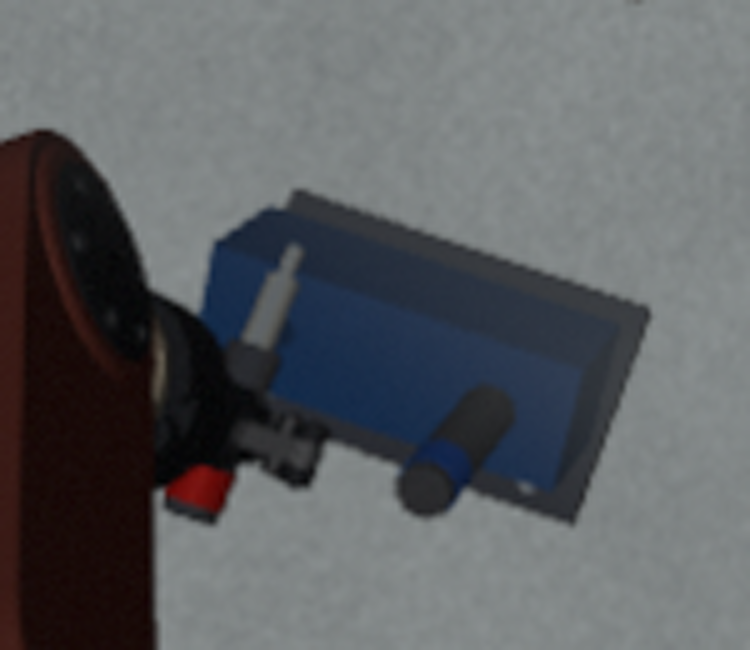

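```bash
python3 - <<'E'
from h import *
np.set_printoptions(precision=1,suppress=True)
t=load('top10');s=load('scene10')
a=tri([(t,208.8,219.3),(s,433.9,206.4)]);b=tri([(t,200.6,241.6),(s,439.2,191.8)]);d=b-a
print('tip',a,'step',b,np.linalg.norm(d),np.degrees(np.arcsin(d[2]/np.linalg.norm(d))))
cl=cloud(t)
for u,v in[(207,224),(204,232),(203,236),(201,243),(190,266),(189,268),(191,264)]: print(u,v,dpt(t,u,v,1), t['im'][v,u])
E
```

```text
tip [548.7 291.2  90.6] step [499.3 301.2  92.8] 50.51733653185999 2.406037634677033
207 224 [537.9 290.2  94.3] [98 97 94]
204 232 [520.  292.3  97.5] [98 98 94]
203 236 [511.4 293.   96.9] [94 96 93]
201 243 [496.  292.6 102.3] [45 42 40]
190 266 [446.5 304.9 105.7] [ 17  21 118]
189 268 [442.2 306.  106.2] [ 16  18 118]
191 264 [450.7 303.6 105.8] [ 15  16 112]
```

About 2° left with the tip low. Lowering 2.5 mm more, then lifting away to measure in free air.

```bash
python3 -m pendant '[0,0,-2.5,0,0,0,-2.5,0,0,0,-2.5,0]'; python3 -m pendant '[0,0,10,0,-10,2,40,0,-30,6,90,0,-30,6,140,0,-30,6,140,0,-30,6,140,0]' ;python3 - <<'E'
from h import *
o=env.get_obs();print(o['ee_pos'],o['torque']);snap('scene','scene11');crop('scene11',400,90,490,180,6,'c15d');snap('top','top11');crop('top11',130,190,280,320,5,'c16d')
E
```

```text
clock: 11.05
ee_pos: [471.7, 306.1, 246.9]
ee_rot: [0.995, -0.097, -0.002, 0.001]
wrist_force: [-5.6, 0.7, 1.7]
opening: 0.266
clock: 11.65
ee_pos: [443.7, 312.5, 390.6]
ee_rot: [0.995, -0.097, 0.003, -0.001]
wrist_force: [0.6, -0.8, -3.1]
opening: 0.264
[443.70483195 312.48605787 390.59138646] [0.00464329 0.04810726 0.00667701]
```

View pics/c15d.png

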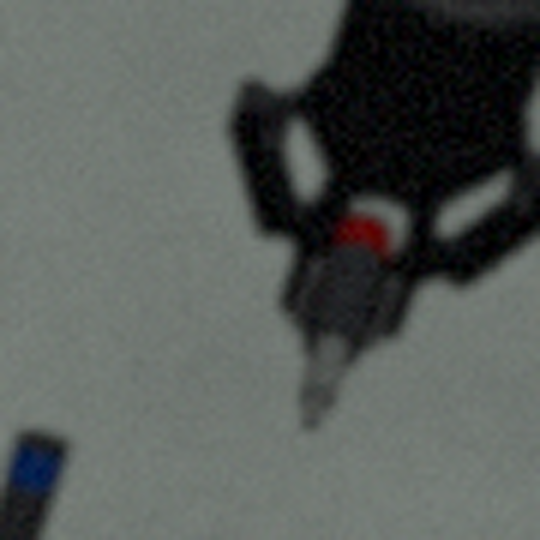

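View pics/c16d.png

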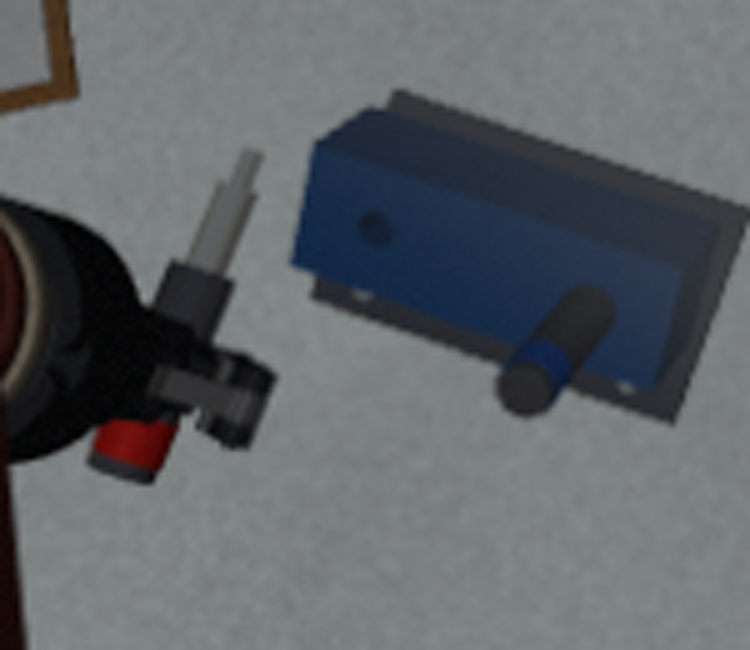

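```bash
cat > fit.py <<'E'
# fit punch axis by matching the silhouette axis points + depth in views
from h import *
from scipy.optimize import least_squares
def fitaxis(obs,dep,x0):
    # obs: (view,u,v,zalong) axis points ; dep:(view,u,v,radius) surface points (top-most ray point on axis)
    def pose(x):
        el,az=x[3],x[4]; d=np.array([np.cos(el)*np.cos(az),np.cos(el)*np.sin(az),np.sin(el)]); return x[:3],d # tip, dir tip->head
    def res(x):
        p,d=pose(x);r=[]
        for s,u,v,z in obs: r+=list((proj(s,p+z*d)[0]-[u,v])/0.7)
        for s,u,v,rad in dep:
            q=dpt(s,u,v,1);w=q-p;w=w-d*(w@d);r.append((np.linalg.norm(w)-rad)/1.5)
        return r
    f=least_squares(res,x0);return f.x,np.array(f.fun)
E
python3 - <<'E'
from fit import *
np.set_printoptions(precision=2,suppress=True)
t=load('top11');s=load('scene11')
T=lambda x,y,z:(t,130+x/5,190+y/5,z);S=lambda x,y,z:(s,400+x/6,90+y/6,z)
obs=[T(252,152,0),T(200,271,45),T(122,471,120),S(311,425,0),S(335,340,45)]
dep=[(t,179,224,3.5),(t,174,235,7),(t,176,230,7),(t,168,249,12),(t,157,277,12),(t,156,279,12)]
x,r=fitaxis(obs,dep,[523,296,235,0,np.pi-.195]);print(x,np.degrees(x[3]),r)
x,r=fitaxis(obs,[],[523,296,235,0,np.pi-.195]);print(x,np.degrees(x[3]),r)
for q in dep: print(dpt(*q[:3],1)-[0,0,q[3]])
E
```

```text
[521.44 297.37 233.64  -0.     2.97] -0.1781923473548788 [-2.06 -0.92 -0.55 -0.46 -1.12  1.69 -1.76  0.16 -3.05  2.3   0.46 -0.11
 -0.48 -1.06  0.13  0.26]
[521.8  297.22 234.3    0.04   2.99] 2.265253246502676 [-2.07 -1.28 -0.49 -0.81 -1.14  1.8  -1.75  0.02 -3.23  1.21]
[513.71 294.97 232.1 ]
[493.   298.36 232.18]
[502.19 296.89 231.62]
[467.39 302.25 230.9 ]
[418.11 310.4  232.53]
[414.6  311.26 232.84]
```

Depth along the punch runs 231–233 mm from head to tip, so it's level within about 1°. Tip is at (521.5,297,233). Carrying it gently to the plate, still high.

```bash
python3 -m pendant '[1,-15,0,0,4,-45,0,0,8,-80,0,0,12,-115,0,0,16,-150,0,0,20,-185,0,0,24,-220,0,0,28,-255,0,0]'; python3 -m pendant '[4,-35,0,0,8,-70,0,0,12,-105,0,0,16,-140,0,0,20,-175,0,0,24,-210,0,0,28,-245,0,0,30,-275,0,0]'; python3 -m pendant '[1,-12,-10,0,1,-18,-30,0,1,-18,-50,0,1,-18,-65,0,1,-18,-75,0,1,-18,-75,0,1,-18,-75,0]';python3 - <<'E'
from h import *
o=env.get_obs();print(o['ee_pos'],o['torque'],o['qd']);snap('scene','scene12');crop('scene12',180,80,300,230,5,'c15e');snap('top','top12');crop('top12',390,170,520,320,4,'c16e')
E
```

```text
clock: 12.55
ee_pos: [469.7, 55.1, 385.3]
ee_rot: [0.995, -0.097, -0.002, 0.001]
wrist_force: [-0.1, 0.7, -2.8]
opening: 0.265
clock: 13.35
ee_pos: [499.5, -219.9, 385.1]
ee_rot: [0.995, -0.098, -0.002, -0.001]
wrist_force: [1.6, -0.5, -2.6]
opening: 0.267
clock: 14.05
ee_pos: [501.9, -235.4, 312.7]
ee_rot: [0.995, -0.097, -0.0, -0.0]
wrist_force: [0.5, 0.1, -3.1]
opening: 0.265
[ 501.89530113 -235.37521714  312.73642783] [0.04175247 0.03803382 0.0071213 ] [ 9.95531944e-04 -1.59704713e-02 -2.29529461e-02 -4.14128068e-05
 -3.15723555e-03 -5.09407000e-04]
```

View pics/c15e.png

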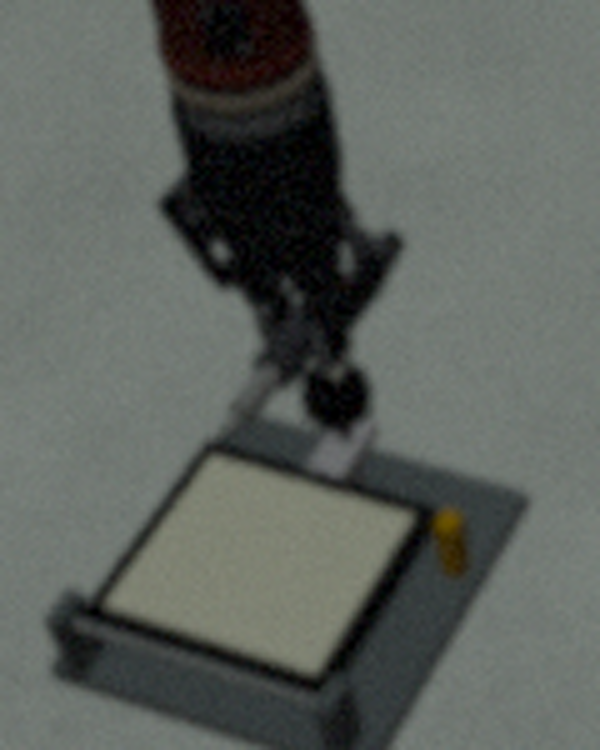

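View pics/c16e.png

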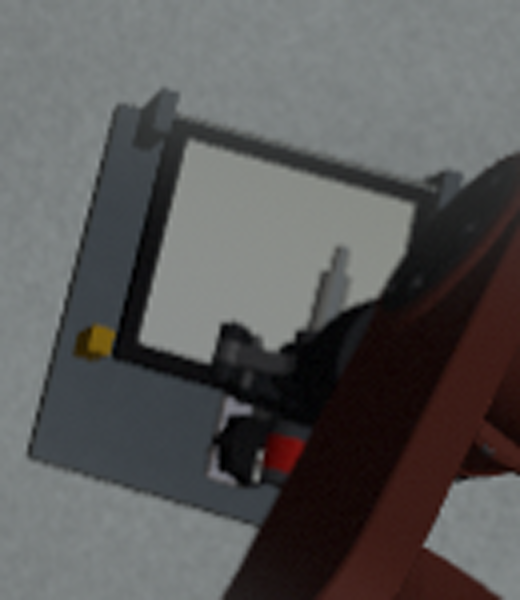

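```bash
python3 - <<'E'
from fit import *
np.set_printoptions(precision=2,suppress=True)
t=load('top12');s=load('scene12')
T=lambda x,y:(t,390+x/4,170+y/4);S=lambda x,y:(s,180+x/5,80+y/5)
print('tip tri',tri([T(341,250),S(222,440)]),'tip at z157',onz(*T(341,250),157),onz(*S(222,440),157))
print('proj pred',proj(t,[[579.7,-250.5,156]]),proj(s,[[579.7,-250.5,156]]),T(341,250)[1:],S(222,440)[1:])
for u,v,r in[(474,236,3.5),(472,244,7),(471,249,7),(473,241,7),(461,283,12),(460,284,12),(460,281,12),(460,286,12)]: print(dpt(t,u,v,1)-[0,0,r],t['im'][v,u])
crop('scene12',205,140,260,190,10,'c17');crop('top12',440,220,500,300,7,'c18')
yaw=-.166;O=np.array([580.5,-250.,0]);R=np.array([[np.cos(yaw),-np.sin(yaw),0],[np.sin(yaw),np.cos(yaw),0],[0,0,1]])
for q in(t,s):
    L=(cloud(q)-O)@R;Pz=L[(q['d']>0)&(abs(L[...,0])<50)&(abs(L[...,1])<60)&(L[...,2]>45)&(L[...,2]<66)]
    A=np.c_[Pz[:,:2],np.ones(len(Pz))];print(np.linalg.lstsq(A,Pz[:,2],rcond=None)[0],len(Pz))
E
```

```text
tip tri [ 579.85 -253.35  151.42] tip at z157 [ 579.1  -252.86  157.  ] [ 584.66 -248.95  157.  ]
proj pred [[473.88 232.13]] [[224.59 166.77]] (475.25, 232.5) (224.4, 168.0)
[ 571.29 -249.57  156.98] [93 92 90]
[ 554.56 -245.03  157.76] [95 95 92]
[ 544.59 -243.32  158.55] [91 91 88]
[ 560.69 -246.88  157.12] [96 95 92]
[ 478.01 -226.39  158.01] [10 12 98]
[ 475.98 -224.8   157.45] [ 8  9 93]
[ 481.59 -224.9   156.14] [12 13 89]
[ 472.28 -224.82  158.08] [ 9 10 97]
[ 0.    0.   56.36] 1862
[ 0.    0.   57.42] 1213
```

View pics/c17.png

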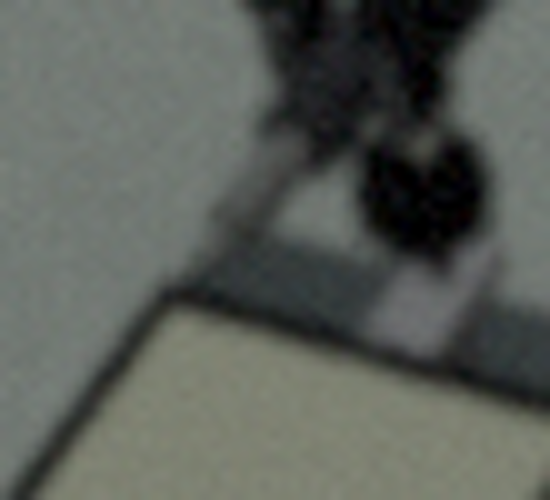

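View pics/c18.png

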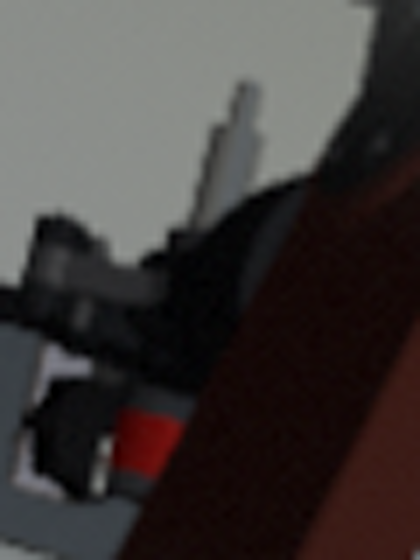

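```bash
python3 -m pendant '[1,1,0,0,1,1,0,0,1,1,0,0,1,1,0,0,1,1,0,0]'; python3 - <<'E'
from h import *
snap('top','top13');o=env.get_obs();print(o['ee_pos'],o['qd'],o['clock'])
a=load('top0')['im'].astype(int);b=load('top13')['im'].astype(int)
for n,(x,y,r) in dict(ring=(332,288,16),green=(337,220,22),bin=(367,148,34),bottle=(274,155,16),blue=(242,257,16)).items():
    d=abs(a-b)[y-r:y+r,x-r:x+r];print(n,d.mean(),np.percentile(d,99))
t=load('top13')
for u,v,r in[(474,236,3.5),(472,244,7),(471,249,7),(473,241,7),(461,283,12),(460,284,12)]: print((dpt(t,u,v,1)-[0,0,r]).round(1))
E
```

```text
clock: 14.65
ee_pos: [502.8, -234.6, 312.8]
ee_rot: [0.995, -0.097, 0.0, 0.0]
wrist_force: [-0.3, -0.0, -2.8]
opening: 0.268
[ 502.75843252 -234.57188224  312.73237773] [-0.00060849  0.00126926  0.00052662 -0.00224019 -0.00030436  0.0012389 ] 14.7
ring 8.7666015625 11.0
green 8.359331955922865 11.0
bin 7.353589965397924 11.0
bottle 8.248372395833334 11.0
blue 4.619466145833333 10.0
[ 571.3 -249.6  156.9]
[ 554.5 -244.9  158. ]
[ 544.6 -243.4  158.3]
[ 560.9 -247.3  155.9]
[ 478.  -226.4  157.9]
[ 476.  -224.7  157.6]
```

View pics/top13.png

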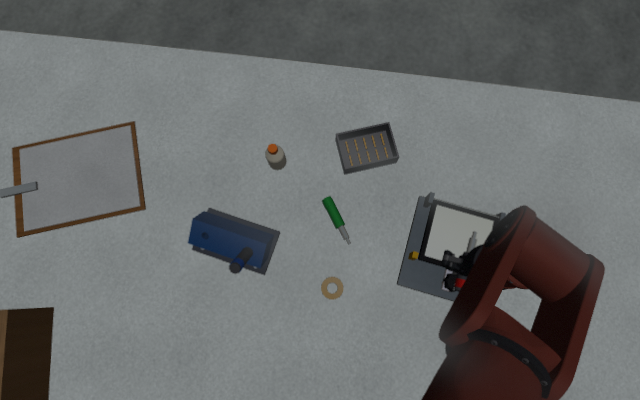

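The bin, bottle, ring, green look-alike and blue punch are where they were; the only change is uniform brightness. The punch is still, with its tip at (475,233) over the panel. Handing in.

```bash
python3 -c "
from station import env
print(env.job_done())"
```

```text
the job is handed in; nothing more can be done
None
```

The job is handed in at about 14.7 s. The plate is level, and the red-banded punch is held still and level with its tip over the middle of the plate.

- **Plate:** I turned the foot knob 2.41 rad clockwise. With the view clear, the plate's slope was 0.0014 rad (top camera) and 0.0022 rad (scene camera). The table itself reads 0.0013 and 0.0018, so the plate is level to within the noise. One top-camera reading of -0.005 was taken with the arm in the way, and I discarded it.
- **Punch:** I drew it from its socket and levelled it by pivoting it in the pads, with the tip resting on the holder's top edge. The depth readings put its axis at 156–158 mm all along, so it is level within about 1°. An outline-only fit earlier, before I carried it over, disagreed and gave 2.3°, but that fit had large residuals.
- **Tip position:** the tip is 1–3 mm from the plate's centre, about 101 mm above it by depth. Triangulating from two views put it about 95 mm above. I shifted the arm 1 mm in x and y after that and did not measure the tip again.
- **Other objects:** the blue punch, bin, bottle, ring and the green look-alike show no movement in the last picture.

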